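# Set a relay module on its rails and poise the paste syringe over its pad

## Task

Lift the relay module off the worktop and set it level on the two raised rails of the work holder, one pair of its feet on each rail (either way round), and let go. Then draw the paste syringe (not the marker) out of the tool stand, carry it over the top of the row formed by the screwdriver cup and the pliers bin, and poise it upright with its nozzle over the middle of the module's round copper pad, about 6 mm above it, without ever touching the module with the syringe. Finish there, still holding the syringe still in the air; leave everything else where it stands.

Things in the scene. Friction and masses are not known exactly. Their poses are not given: they have to be found in the camera images.
- module_grip (a point): Relay module, loose, about 0.12 kg: aluminium plate 46 (x) x 112 (y) x 4 mm on four brass feet (8 mm dia, 15 mm long, at x +-17, y +-47 mm), with a green circuit board towards +y (blue relays up to 15 mm above the plate). This point: middle of the plate, half-way through it, 17 mm above the soles, which stand on the worktop. z up. Take it across the 46 mm width
- pad (a point): Centre of the top face of the module's bare round copper pad (18 mm dia), 36 mm from the plate's middle towards its -y end, 20 mm above the soles of the feet; axes as the module
- holder: Work holder, fixed, elsewhere each time: dark base plate 80 (x) x 124 (y) x 8 mm with two upright rails, each 70 mm long along x and 16 mm wide, centred at y = +-47 mm, their flat rubber tops 45 mm above the worktop; 78 mm free between them. Origin: centre of the underside, on the worktop; z up
- stand: Tool stand, fixed, elsewhere each time: grey block 130 (x) x 44 (y) x 50 mm with two holes at x = +-40 mm, 15 mm dia for the upper 28 mm, narrower below; the syringe stands in one, the marker in the other, at random. Origin: centre of the underside, on the worktop; z up. Closing the fingers along its y keeps clear of the marker
- syringe_grip (a point): Paste syringe, loose, about 36 g, upright in the stand, nozzle down: pale green-yellow barrel 13 mm dia, blue cap on top, 100 mm long; 55 mm show above the stand. This point: on its axis in the upper barrel, where to grip it, 78 mm above the nozzle's tip, 22 mm below the top, 33 mm above the stand's top, 83 mm above the worktop. z up. It must rise 45 mm to leave the stand
- syringe_tip (a point): Tip of the syringe's thin nozzle, its lowest point on the axis, 78 mm below the grip point; z up along the axis. It starts 5 mm above the worktop, hidden in the stand
- marker: Felt marker, loose, 13 mm dia, 132 mm long, standing in the stand's other hole, 104 mm of it above the stand (taller than the syringe). Origin: its lower end, 22 mm above the worktop. Leave it there
- driver_cup: Clear screwdriver cup full of small screwdrivers, loose, 100 x 58 mm, 141 mm tall with its tools. Stands with the pliers bin in a row between holder and stand. Origin: centre of the underside. Not to be moved
- bin_pliers: Bin with pliers and pens, loose, 154 x 110 mm, 120 mm tall with its tools. Stands in the row with the cup (they may swap places). Origin: centre of the underside. Not to be moved
- tape_roll: Roll of tape lying flat, 66 mm dia, 13 mm tall, origin centre of underside. Not to be moved
- side_cutter: Side cutter lying flat, 37 x 125 x 10 mm, long axis y, origin centre of underside. Not to be moved
- wool_cup: Round cup of cleaning wool, 52 mm dia, 34 mm tall, origin centre of underside. Not to be moved

How it is judged:
By the outcome, as a careful person would: the job done as asked, in the order asked, and still so for the second after the job is handed in, while the arm keeps its last pose, push and grip.
It also fails if it takes over 54 s, if anything falls off the work surface, if the arm or the gripper's body presses on something with over 40 N, if the wrist force passes 120 N, or if a joint passes its speed limit or range.

## Robot

A 6-joint arm with a two-finger parallel gripper is mounted at the origin on a cart in front of the work surface, level with it; the furniture and walls round the work are solid. World frame = base frame: x ahead of the robot, y to its left, z up, the work surface at z = 0. Lengths are in m, angles in rad, forces in N, time in s.
With the tool pointing down it reaches from about 0.25 to 0.725 m from the base axis. Payload 4 kg.
Tool frame: the origin (TCP) lies on the centre line of the jaws, within the pads' length; the fingertips stand 11 mm ahead of it and the grasp point (between the pads) lies 8 mm behind it (bot.nose_length is the distance from the TCP to the fingertips, in m); z points along the fingers, y is the direction in which the jaws open and shut (so a half turn about z gives the same grasp; the last joint's range is limited). The gripper opens to 85 mm and grips with 20 to 120 N. Pads are 22 mm wide; open, the fingers measure 114 mm over their backs; the gripper's body (76 mm by 85 mm) begins 54 mm behind the grasp point. The pads swing forward as they close: fully open they stand 13 mm farther back than shut.
Start: joints at [1.133, 0.241, 0.005, 1.335, 0, 1.571], TCP at [0.212, 0.453, 0.242] pointing down, gripper open.
Joint ranges: [-2.72, 2.72], [-1.05, 1.87], [-1.09, 1.28], [-1.99, 2.15], [-1.42, 1.44], [-3.14, 3.14]. Speed limits (rad/s): [2.79, 2.79, 3.14, 3.14, 3.14, 3.14].

## Interface

Orientations are given as a unit quaternion [x, y, z, w].
In Python, from workcell import bot gives the robot as it stands.
- The arm moves only by the tool play_rows, never from a script. Its argument "plan" is one flat list of numbers, 6 for each row, row after row: the shift along the tool's x, y, z in mm, then the turn, a rotation vector about the tool's x, y, z in rad. A call has 1 to 20 rows; each row shifts and turns the commanded pose from where the row before left it, along the tool's axes as they then stand; what a row does not reach is not made up. A row lasts 1/8 s, in which the tool goes at most 62.5 mm and 10.7 degrees, less where a joint would pass 70% of its speed; a pose out of reach is approached as far as the arm can. A call with a gripper value outside its range is refused whole. "hand" is the opening in per cent of the stroke, from 0 (shut) to 100 (fully open), set as the call begins (left out, the last holds). The fingers move at their own pace and stop on an object; the grip force is fixed at half the most. Time passes only in rows, so rows that do not move let the fingers close. It gives the time, the measured TCP pose, the force and the opening at its end, in the units of the state.
- bot.get_obs(): the state, without advancing time (a new reading comes with each control period).
- bot.camera(name): name is "scene" or "side" or "wrist"; returns a dict with "frame" (480x640x3 uint8, blue, green, red), "range_z" (480x640 float32, m along the optical axis (not along the pixel's ray), 0 where there is no reading), "K" (3x3 intrinsics, pixels), "cam_to_world" (4x4, takes a point from camera to world coordinates). Camera axes: x right, y down, z forward; pixel columns grow to the right and rows downward; lengths in m; the calibration is good to about 2 mm. A picture is of the moment at which its call begins.
- bot.job_done(): hands the job in, once; it reports no verdict.
Trained networks look in the newest picture that a camera, given by its name, has taken for a name from the list of things; names that differ only in an ending like _2 or _b are one class to them, and where a whole thing is asked for, a point or a joint stands for the part that bears it (a point fixed in the world has none). Each returns a list of dicts, best first, with "p" (0 to 1); they miss things now and then, are a little off and sometimes report something else, mostly with a low value. They report only what shows in the picture. A call takes as long as a camera call.
- bot.outline_of(query, camera): "mask" (480x640 bool, what is visible of it) and "point" ([row, column] in pixels, amid what is visible of it).
The state is a dict: "clock": time; "joint_pos": joint angles; "joint_vel": joint speeds; "tau": joint torques, N m; "eef_pos": TCP position; "tool_rot": TCP orientation; "ft_force": force on the tool from outside, world axes, zero at the start; "ft_torque": the same for the moment, N m; "grip_width": finger opening in m.
Only numpy, scipy, OpenCV 4.12 (cv2) and the standard library are available. Lean on these libraries where they do the work, as an engineer would, in place of code of your own. Each camera call takes 0.05 s, during which the arm holds its last target.

## Working session

There is one attempt and no reset: what is moved stays moved. The work goes in short steps, Python scripts to look and compute and a tool call to move; the robot and the scene stay as the last step left them, time stands still between calls to the robot, and variables do not carry over. Pictures are saved under pics/ and viewed, and the job is handed in when it is done.

Besides the shell and the picture viewer there is one more tool, called after "Emit:" in YAML: its name, and indented under it one key for each argument. play_rows: Moves the arm, as the interface text tells. Its arguments: {"type":"object","properties":{"plan":{"type":"array","items":{"type":"number"}},"hand":{"type":"number"}},"required":["plan"]}

```bash
ls; mkdir -p pics
python3 - <<'E'
from workcell import bot
import cv2,pickle,numpy as np
o=bot.get_obs(); print(o)
for n in ["scene","side","wrist"]:
    c=bot.camera(n); cv2.imwrite(f"pics/{n}0.png",c["frame"]); pickle.dump(c,open(f"{n}0.pkl","wb"))
    print(n,c["K"],c["cam_to_world"])
E
```

```text
pics
{'clock': 0.0, 'joint_pos': array([ 1.13301204e+00,  2.41435328e-01,  3.70137325e-03,  1.33521670e+00,
       -8.58617591e-06,  1.57079207e+00]), 'joint_vel': array([-4.43277453e-05,  2.55228744e-04, -1.16409441e-03, -2.12783087e-04,
       -4.39268188e-04, -9.49418006e-04]), 'tau': array([-1.60425305e-03, -3.72317004e+01,  2.52409476e+01,  1.68732530e-02,
       -2.09082731e-05,  6.34782520e-07]), 'eef_pos': array([0.21170337, 0.45227773, 0.24139307]), 'tool_rot': array([ 2.17146123e-01,  9.76138515e-01, -1.05239423e-03, -2.29716209e-04]), 'ft_force': array([-0.39053872, -0.38071923,  0.35935176]), 'ft_torque': array([ 0.00758706, -0.02385843, -0.03393423]), 'grip_width': 0.08496143063328525}
scene [[438.08257978   0.         314.73944546]
 [  0.         438.08257978 239.48332225]
 [  0.           0.           1.        ]] [[-0.88860233 -0.33883626  0.3091535   0.11040195]
 [-0.45862629  0.64619493 -0.60999511  0.65830615]
 [ 0.00691504 -0.683829   -0.72960954  0.970804  ]
 [ 0.          0.          0.          1.        ]]
side [[550.14045285   0.         313.32343228]
 [  0.         550.14045285 229.86240139]
 [  0.           0.           1.        ]] [[ 0.88308812 -0.30454692  0.35694054  0.02229688]
 [-0.46910742 -0.55737617  0.68503287 -1.05849784]
 [-0.0096745  -0.77238785 -0.63507749  0.94721759]
 [ 0.          0.          0.          1.        ]]
wrist [[372.25665944   0.         316.05159279]
 [  0.         372.25665944 240.17028478]
 [  0.           0.           1.        ]] [[ 0.42393124  0.8588325   0.28755702  0.13809971]
 [ 0.90569278 -0.401399   -0.13637975  0.48694228]
 [-0.00170226  0.31825396 -0.94800397  0.37448931]
 [ 0.          0.          0.          1.        ]]
```

View pics/scene0.png

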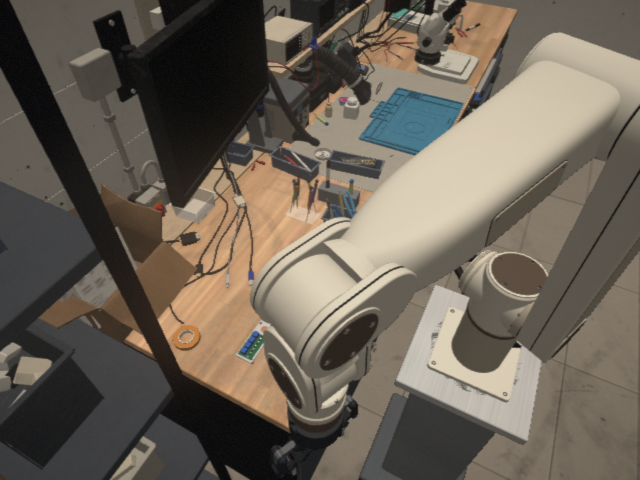

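View pics/side0.png

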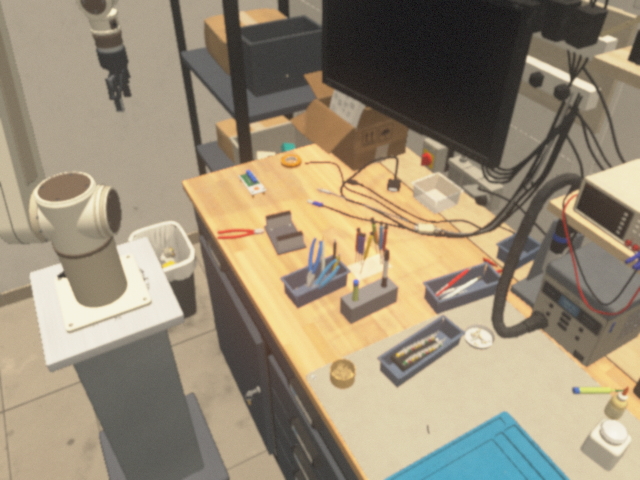

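View pics/wrist0.png

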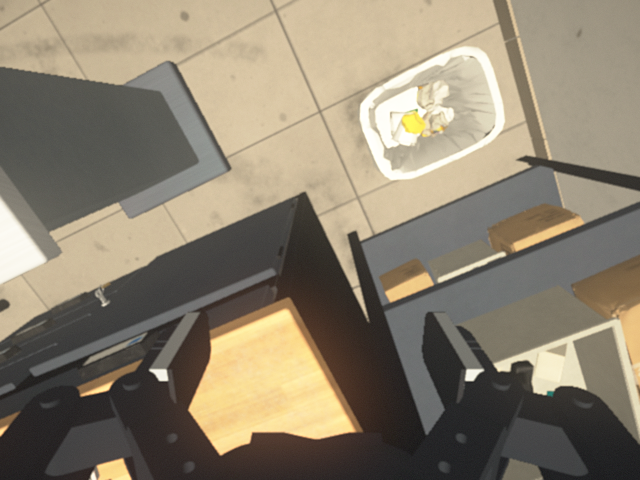

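The side view shows the work: module at about (251,182), holder (285,230), plier bin (317,280), driver cup (372,245), stand (369,298), with the syringe on its left (355,290) and the marker on its right (385,268). The row runs between the holder and the stand.

```bash
cat > h.py <<'E'
from workcell import bot
import cv2,pickle,numpy as np
def cloud(c,mask=None):
    z=c["range_z"]; v,u=np.nonzero((z>0) if mask is None else (mask&(z>0)))
    d=z[v,u]; K=c["K"]
    p=np.stack([(u-K[0,2])*d/K[0,0],(v-K[1,2])*d/K[1,1],d],1)
    T=c["cam_to_world"]; return p@T[:3,:3].T+T[:3,3]
def proj(c,P):
    T=np.linalg.inv(c["cam_to_world"]); q=np.atleast_2d(P)@T[:3,:3].T+T[:3,3]; q=q@c["K"].T; return q[:,:2]/q[:,2:]
E
python3 - <<'E'
from h import *
c=bot.camera("side"); pickle.dump(c,open("side1.pkl","wb")); im=c["frame"].copy()
M={}
for q in ["module_grip","pad","holder","stand","syringe_grip","marker","driver_cup","bin_pliers","tape_roll","side_cutter","wool_cup"]:
    r=bot.outline_of(q,"side")
    for k in r[:2]:
        P=cloud(c,k["mask"]); print(q,round(k["p"],2),k["point"],k["mask"].sum(), np.round(np.percentile(P,[2,50,98],axis=0),3).tolist() if len(P) else None)
    if r: 
        M[q]=r[0]["mask"]; cn,_=cv2.findContours(M[q].astype(np.uint8),0,1); cv2.drawContours(im,cn,-1,(0,0,255),1)
pickle.dump(M,open("M.pkl","wb"))
cv2.imwrite("pics/m1.png",cv2.resize(im[130:410,180:540],None,fx=2.2,fy=2.1))
P=cloud(c); 
# table
print(np.percentile(P[(abs(P[:,2])<.02)&(P[:,0]>.3)&(P[:,0]<.6)&(abs(P[:,1])<.4),2],[5,50,95]))
E
```

```text
module_grip 0.86 [181.1, 253.8] 358 [[0.466, 0.172, 0.007], [0.486, 0.219, 0.021], [0.51, 0.279, 0.036]]
pad 0.87 [181.4, 252.7] 359 [[0.466, 0.172, 0.008], [0.486, 0.217, 0.021], [0.508, 0.279, 0.036]]
holder 0.9 [233.2, 280.2] 1225 [[0.431, -0.089, 0.001], [0.468, -0.016, 0.018], [0.511, 0.031, 0.048]]
stand 0.72 [300.2, 371.0] 1515 [[0.469, -0.37, 0.003], [0.528, -0.362, 0.046], [0.597, -0.324, 0.054]]
stand 0.39 [284.7, 356.1] 172 [[0.488, -0.355, -0.001], [0.493, -0.35, 0.07], [0.558, -0.256, 0.107]]
syringe_grip 0.47 [287.5, 355.2] 118 [[0.489, -0.355, 0.053], [0.492, -0.351, 0.086], [0.5, -0.344, 0.107]]
syringe_grip 0.25 [280.8, 319.3] 2438 [[0.381, -0.287, 0.001], [0.459, -0.23, 0.04], [0.525, -0.193, 0.108]]
marker 0.58 [265.9, 381.8] 197 [[0.568, -0.349, 0.054], [0.572, -0.346, 0.11], [0.579, -0.338, 0.155]]
driver_cup 0.91 [249.7, 367.3] 1176 [[0.563, -0.26, -0.001], [0.605, -0.237, 0.054], [0.654, -0.205, 0.137]]
driver_cup 0.72 [266.5, 382.0] 209 [[0.568, -0.349, 0.01], [0.572, -0.346, 0.106], [0.621, -0.275, 0.155]]
bin_pliers 0.65 [277.6, 316.7] 2582 [[0.381, -0.286, -0.001], [0.458, -0.227, 0.038], [0.526, -0.139, 0.107]]
tape_roll 0.68 [161.1, 292.2] 241 [[0.619, 0.262, -0.002], [0.652, 0.29, 0.011], [0.68, 0.326, 0.017]]
side_cutter 0.74 [231.6, 234.5] 402 [[0.321, 0.018, -0.003], [0.365, 0.044, 0.005], [0.427, 0.076, 0.012]]
wool_cup 0.94 [373.0, 344.8] 696 [[0.356, -0.513, 0.002], [0.38, -0.491, 0.026], [0.406, -0.462, 0.038]]
[-0.0035094   0.00058105  0.00962861]
```

View pics/m1.png

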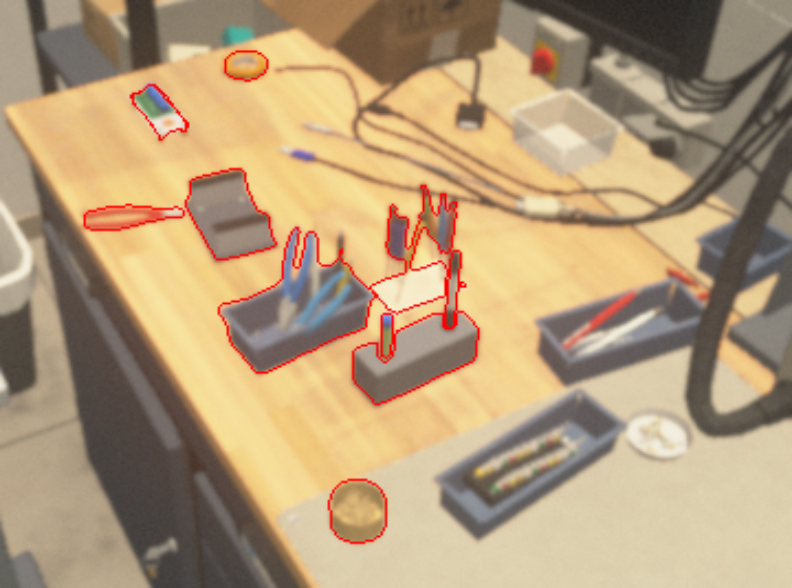

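Run:
```python
from h import *
c=pickle.load(open("side1.pkl","rb"));M=pickle.load(open("M.pkl","rb"))
def rect(n,z0,z1):
    P=cloud(c,M[n]);P=P[(P[:,2]>z0)&(P[:,2]<z1)];
    # drop outliers
    m=np.median(P,0); P=P[np.linalg.norm(P[:,:2]-m[:2],axis=1)<.15]
    r=cv2.minAreaRect((P[:,:2]*1000).astype(np.float32)); print(n,len(P),np.round(r[0],1),np.round(r[1],1),round(r[2],1))
rect("module_grip",.012,.045);rect("holder",.040,.055);rect("holder",-.01,.055);rect("stand",.045,.056);rect("bin_pliers",-.01,.13);rect("driver_cup",-.01,.15);rect("bin_pliers",.08,.13);rect("driver_cup",.08,.15)
rect("side_cutter",-.01,.05)
```

```text
module_grip 342 [487.5 225.5] [113.4  46.9] 86.8
holder 273 [470.4 -27.1] [117.5  70.3] 81.2
holder 1222 [476.5  -1.9] [184.7  86.9] 79.3
stand 768 [ 535.3 -345. ] [133.4  47.6] 3.3
bin_pliers 2556 [ 465.9 -210.1] [220.2 163.5] 28.4
driver_cup 1167 [ 645.6 -210.3] [194.9  95.8] 33.2
bin_pliers 309 [ 486.8 -240. ] [110.5  52.9] 89.1
driver_cup 458 [ 601.4 -237.1] [76.4 46. ] 0.3
side_cutter 401 [376.9  47.9] [ 55.7 121. ] 72.0
```

```bash
cat >> h.py <<'E'
from scipy.spatial.transform import Rotation as R
def Rt(th): # tool down, jaw axis y at angle th (deg)
    t=np.radians(th); y=np.array([np.cos(t),np.sin(t),0]); z=np.array([0,0,-1.]); return np.stack([np.cross(y,z),y,z],1)
def delta(p,th,o=None):
    o=o or bot.get_obs(); Rm=R.from_quat(o["tool_rot"]).as_matrix()
    d=Rm.T@(np.array(p)-o["eef_pos"])*1000; rv=R.from_matrix(Rm.T@Rt(th)).as_rotvec()
    y=Rm[:,1]; print("t",round(o["clock"],2),"pos",np.round(o["eef_pos"],4),"th",round(np.degrees(np.arctan2(y[1],y[0])),2),"tilt",np.round(Rm[:,2],4),"F",np.round(o["ft_force"],1),"w",round(o["grip_width"],4),"q",np.round(o["joint_pos"],2))
    print("shift mm",np.round(d,1),"rotvec",np.round(rv,4))
E
python3 -c "
from h import *
delta([.487,.2255,.22],-3.2)"
```

```text
t 0.75 pos [0.212  0.4528 0.2423] th 64.91 tilt [ 0. -0. -1.] F [0.2 0.4 0.3] w 0.085 q [ 1.13  0.24  0.01  1.34 -0.    1.57]
shift mm [-345.5  -89.3   22.3] rotvec [-0.      0.      1.1888]
```

Emit:
play_rows:
  plan: [-43.2,-11.2,2.8,0,0,0,-43.2,-11.2,2.8,0,0,0,-43.2,-11.2,2.8,0,0,0,-43.2,-11.2,2.8,0,0,0,-43.2,-11.2,2.8,0,0,0,-43.2,-11.2,2.8,0,0,0,-43.2,-11.2,2.8,0,0,0,-43.2,-11.2,2.8,0,0,0,0,0,0,0,0,0.17,0,0,0,0,0,0.17,0,0,0,0,0,0.17,0,0,0,0,0,0.17,0,0,0,0,0,0.17,0,0,0,0,0,0.17,0,0,0,0,0,0.17,0,0,0,0,0,0,0,0,0,0,0,0]
  hand: 100

```text
clock: 2.88
eef_pos: [0.487, 0.2252, 0.2199]
tool_rot: [0.726, 0.688, -0.0, -0.0]
ft_force: [0.2, -0.3, -0.4]
grip_width: 0.0856
```

Run:
```python
from h import *
delta([.487,.2255,.22],-3.2)
c=bot.camera("wrist"); pickle.dump(c,open("w1.pkl","wb")); cv2.imwrite("pics/w1.png",c["frame"])
r=bot.outline_of("module_grip","wrist")
for k in r: print(k["p"],k["point"],k["mask"].sum())
m=r[0]["mask"]; pickle.dump(m,open("w1m.pkl","wb"))
P=cloud(c,m); print(np.percentile(P[:,2],[5,25,50,75,95]))
P=P[(P[:,2]>.012)&(P[:,2]<.05)]
print(len(P),cv2.minAreaRect((P[:,:2]*1000).astype(np.float32)))
# plate level only
q=P[(P[:,2]>.014)&(P[:,2]<.026)]; print(len(q),cv2.minAreaRect((q[:,:2]*1000).astype(np.float32)))
```

```text
t 2.88 pos [0.487  0.2252 0.2199] th -3.13 tilt [-0. -0. -1.] F [ 0.2 -0.3 -0.4] w 0.0856 q [ 0.43  0.32  0.06  1.31 -0.    2.06]
shift mm [ 0.3  0.  -0.1] rotvec [-0.      0.      0.0012]
0.94 [199.5, 315.2] 6097
[0.01938233 0.02058458 0.02251662 0.02391744 0.03565567]
5996 ((487.6330261230469, 229.7034912109375), (112.38802337646484, 45.907833099365234), 89.05191802978516)
5019 ((487.6330261230469, 229.7034912109375), (112.38802337646484, 45.907833099365234), 89.05191802978516)
```

View pics/w1.png

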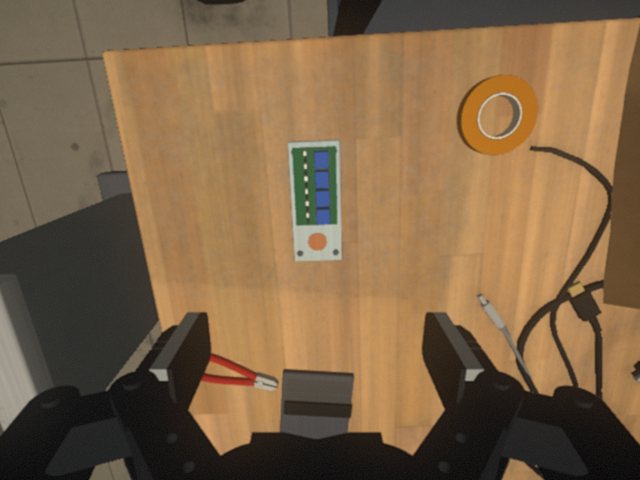

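```bash
cat >> h.py <<'E'
def onplane(c,uv,z):
    uv=np.atleast_2d(uv).astype(float); K=c["K"]; T=c["cam_to_world"]
    d=np.stack([(uv[:,0]-K[0,2])/K[0,0],(uv[:,1]-K[1,2])/K[1,1],np.ones(len(uv))],1)@T[:3,:3].T
    return T[:3,3]+d*((z-T[2,3])/d[:,2])[:,None]
E
python3 - <<'E'
from h import *
for f,m in (("w1.pkl",pickle.load(open("w1m.pkl","rb"))),("side1.pkl",pickle.load(open("M.pkl","rb"))["module_grip"])):
    c=pickle.load(open(f,"rb"))
    v,u=np.nonzero(m); P=onplane(c,np.c_[u,v],.019)[:,:2]*1000
    print(cv2.minAreaRect(P.astype(np.float32)))
    b,g,r=[c["frame"][...,i].astype(int) for i in range(3)]
    k=cv2.dilate(m.astype(np.uint8),None)>0
    cu=k&(r-b>70)&(r>g+35); n,l,s,ce=cv2.connectedComponentsWithStats(cu.astype(np.uint8)); 
    for i in range(1,n):
        if s[i,4]>8: print("cu",s[i],ce[i],onplane(c,ce[i],.020))
# edges in w1
c=pickle.load(open("w1.pkl","rb")); cv2.imwrite("pics/w1c.png",cv2.resize(c["frame"][130:275,270:360],None,fx=4,fy=4,interpolation=2))
E
```

```text
((487.419921875, 229.70960998535156), (112.57035827636719, 47.38115692138672), 88.71965026855469)
cu [341 159   2  10  13] [341.69230769 163.76923077] [[0.51226398 0.26483167 0.02      ]]
cu [342 198   1  33  33] [342. 214.] [[0.51105298 0.21915002 0.02      ]]
cu [309 233  18  17 236] [317.05084746 241.33474576] [[0.48666673 0.19384422 0.02      ]]
cu [326 261  13   1  13] [332. 261.] [[0.49994347 0.17312694 0.02      ]]
cu [301 262  10   1  10] [305.5 262. ] [[0.47444053 0.1734842  0.02      ]]
((487.3802490234375, 228.40814208984375), (135.53436279296875, 47.97598648071289), 88.02415466308594)
cu [250 169  12  13  18] [255.44444444 174.22222222] [[0.51403085 0.26035468 0.02      ]]
cu [254 187   5   3  11] [256. 188.] [[0.48663292 0.19272554 0.02      ]]
cu [249 193   9   5  18] [253.11111111 195.44444444] [[0.46452164 0.16246517 0.02      ]]
```

View pics/w1c.png

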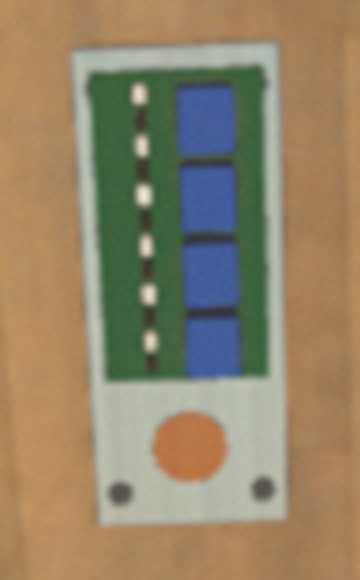

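Run:
```python
from h import *
print(bot.nose_length,[a for a in dir(bot) if a[0]!='_'])
delta([.4873,.2297,.016],-1.3)
```

```text
0.011 ['Unreachable', 'camera', 'get_obs', 'job_done', 'nose_length', 'outline_of']
t 2.98 pos [0.487  0.2252 0.2199] th -3.19 tilt [-1.e-04 -0.e+00 -1.e+00] F [-0.3 -0.5  0.7] w 0.0852 q [0.43 0.32 0.06 1.31 0.   2.06]
shift mm [4.500e+00 1.000e-01 2.039e+02] rotvec [-0.0001  0.     -0.0329]
```

Emit:
play_rows:
  plan: [4.5,0,0,0,0,-0.033,0,0,30,0,0,0,0,0,30,0,0,0,0,0,30,0,0,0,0,0,30,0,0,0,0,0,30,0,0,0,0,0,24,0,0,0,0,0,15,0,0,0,0,0,10,0,0,0,0,0,5,0,0,0,0,0,0,0,0,0]

```text
clock: 4.35
eef_pos: [0.4875, 0.2298, 0.0161]
tool_rot: [0.715, 0.699, 0.0, 0.0]
ft_force: [0.7, -0.7, -0.4]
grip_width: 0.0852
```

Run:
```python
from h import *
delta([.4873,.2297,.016],-1.3)
c=bot.camera("wrist"); cv2.imwrite("pics/w2.png",c["frame"])
```

```text
t 4.35 pos [0.4875 0.2298 0.0161] th -1.36 tilt [ 4.e-04  2.e-04 -1.e+00] F [ 0.7 -0.7 -0.4] w 0.0852 q [ 0.44  0.52 -0.22  0.83 -0.    2.04]
shift mm [-0.1 -0.2  0.1] rotvec [ 0.0004 -0.0002 -0.0011]
```

View pics/w2.png

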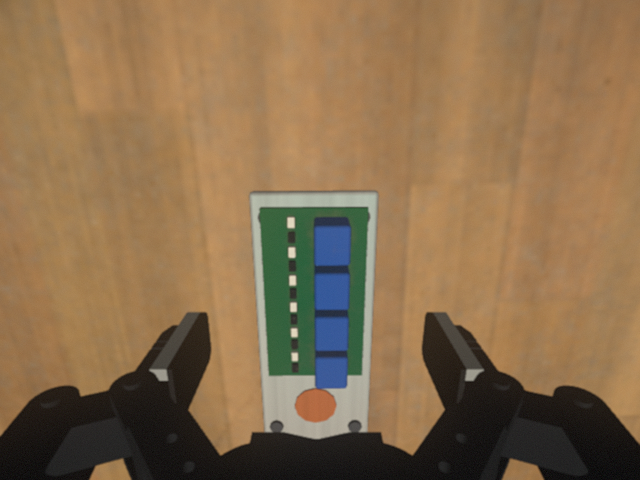

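Module lies centred between the jaws (plate edges ~255–375, fingers 210 / 425). Close.

Emit:
play_rows:
  plan: [0,0,0,0,0,0,0,0,0,0,0,0,0,0,0,0,0,0,0,0,0,0,0,0,0,0,0,0,0,0,0,0,0,0,0,0]
  hand: 20

```text
clock: 5.15
eef_pos: [0.4878, 0.2299, 0.0168]
tool_rot: [0.716, 0.699, 0.001, 0.0]
ft_force: [-0.8, -0.6, 5.9]
grip_width: 0.0439
```

Emit:
play_rows:
  plan: [0,0,-5,0,0,0,0,0,-15,0,0,0,0,0,-30,0,0,0,0,0,-35,0,0,0,0,0,-35,0,0,0,0,0,-35,0,0,0,0,0,-35,0,0,0,0,0,-35,0,0,0,0,0,-30,0,0,0,0,0,0,0,0,0]

```text
clock: 6.4
eef_pos: [0.4885, 0.2302, 0.2743]
tool_rot: [0.716, 0.699, 0.003, 0.001]
ft_force: [0.1, 1.0, -2.3]
grip_width: 0.044
```

Run:
```python
from h import *
delta([.470,-.12,.27],-5)
c=bot.camera("wrist"); cv2.imwrite("pics/w3.png",c["frame"])
```

```text
t 6.4 pos [0.4885 0.2302 0.2743] th -1.38 tilt [ 0.0058  0.0027 -1.    ] F [ 0.1  1.  -2.3] w 0.044 q [ 0.44  0.31  0.18  1.43 -0.    2.04]
shift mm [-350.6  -10.1    3.2] rotvec [ 0.0057 -0.003   0.0633]
```

View pics/w3.png

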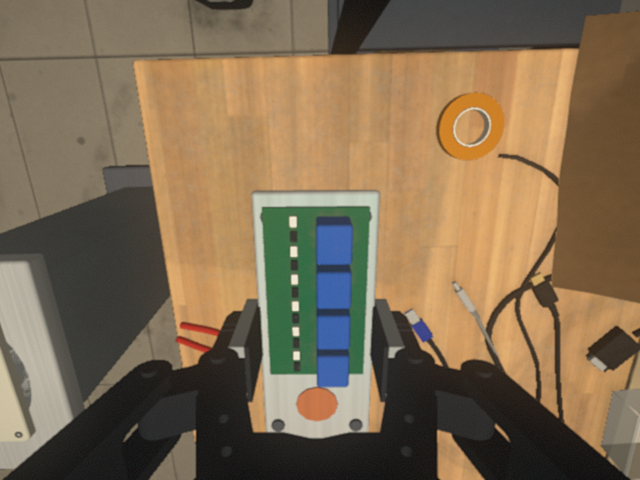

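Emit:
play_rows:
  plan: [-44,-1.3,0.4,0,0,0.008,-44,-1.3,0.4,0,0,0.008,-44,-1.3,0.4,0,0,0.008,-44,-1.3,0.4,0,0,0.008,-44,-1.3,0.4,0,0,0.008,-44,-1.3,0.4,0,0,0.008,-44,-1.3,0.4,0,0,0.008,-42,-1.3,0.4,0,0,0.008,0,0,0,0,0,0,0,0,0,0,0,0]

```text
clock: 7.7
eef_pos: [0.458, -0.1189, 0.2665]
tool_rot: [0.738, 0.675, -0.0, -0.001]
ft_force: [-0.1, 0.9, -1.6]
grip_width: 0.0438
```

Run:
```python
from h import *
delta([.470,-.12,.27],-5)
c=bot.camera("wrist"); cv2.imwrite("pics/w4.png",c["frame"]); pickle.dump(c,open("w4.pkl","wb"))
r=bot.outline_of("holder","wrist")
for k in r: print(k["p"],k["point"],k["mask"].sum())
m=r[0]["mask"]
P=cloud(c,m); print(np.percentile(P[:,2],[5,25,50,75,95]))
q=P[(P[:,2]>.040)&(P[:,2]<.052)]; print(len(q),cv2.minAreaRect((q[:,:2]*1000).astype(np.float32)))
q=P[(P[:,2]>.0)&(P[:,2]<.052)]; print(len(q),cv2.minAreaRect((q[:,:2]*1000).astype(np.float32)))
q=P[(P[:,2]>.0)&(P[:,2]<.012)]; print(len(q),cv2.minAreaRect((q[:,:2]*1000).astype(np.float32)))
im=c["frame"].copy(); cn,_=cv2.findContours(m.astype(np.uint8),0,1); cv2.drawContours(im,cn,-1,(0,0,255),1);cv2.imwrite("pics/w4m.png",im)
c=bot.camera("side"); pickle.dump(c,open("side2.pkl","wb")); r=bot.outline_of("holder","side"); pickle.dump(r[0]["mask"],open("s2m.pkl","wb")); cv2.imwrite("pics/s2.png",c["frame"])
```

```text
t 7.7 pos [ 0.458  -0.1189  0.2665] th -5.07 tilt [-0.0024  0.0011 -1.    ] F [-0.1  0.9 -1.6] w 0.0438 q [-0.25  0.18 -0.01  1.38  0.    1.4 ]
shift mm [-0.  12.1 -3.5] rotvec [-0.0024 -0.0009 -0.0012]
0.74 [95.5, 320.5] 10905
[0.00820715 0.00923114 0.01004948 0.04539155 0.04715333]
3119 ((471.9866943359375, -26.723445892333984), (110.27046966552734, 70.07068634033203), 82.92540740966797)
10872 ((472.9615783691406, -26.31873321533203), (125.74108123779297, 82.35252380371094), 81.97999572753906)
7119 ((472.9615783691406, -26.31873321533203), (125.74108123779297, 82.35252380371094), 81.97999572753906)
```

View pics/w4m.png

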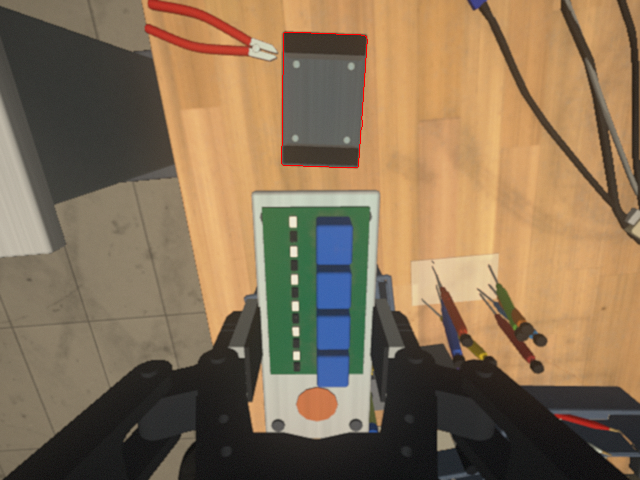

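```bash
python3 -c "
from h import *
delta([.4722,-.0266,.13],-7.4)"
```

```text
t 7.9 pos [ 0.4588 -0.1182  0.2674] th -4.93 tilt [-5.e-04  3.e-04 -1.e+00] F [-0.9  0.6 -1.4] w 0.0439 q [-0.25  0.18 -0.01  1.38  0.    1.4 ]
shift mm [ 92.4   5.6 137.5] rotvec [-0.0005 -0.0002  0.0431]
```

Emit:
play_rows:
  plan: [30.8,1.9,0,0,0,0,30.8,1.9,0,0,0,0,30.8,1.9,0,0,0,0,0,0,0,0,0,0.043,0,0,35,0,0,0,0,0,35,0,0,0,0,0,35,0,0,0,0,0,32,0,0,0,0,0,0,0,0,0,0,0,0,0,0,0]

```text
clock: 9.15
eef_pos: [0.4734, -0.0273, 0.1319]
tool_rot: [0.752, 0.66, 0.001, 0.001]
ft_force: [0.3, 0.6, -0.5]
grip_width: 0.0437
```

Run:
```python
from h import *
delta([.4722,-.0266,.068],-7.4)
c=bot.camera("side"); cv2.imwrite("pics/s3.png",cv2.resize(c["frame"][140:290,200:360],None,fx=4,fy=4,interpolation=2))
```

```text
t 9.15 pos [ 0.4734 -0.0273  0.1319] th -7.45 tilt [ 1.7e-03 -1.0e-04 -1.0e+00] F [ 0.3  0.6 -0.5] w 0.0437 q [-0.06  0.27 -0.26  1.04 -0.    1.64]
shift mm [ 0.5 -1.4 63.9] rotvec [ 0.0017 -0.0001 -0.0009]
```

View pics/s3.png

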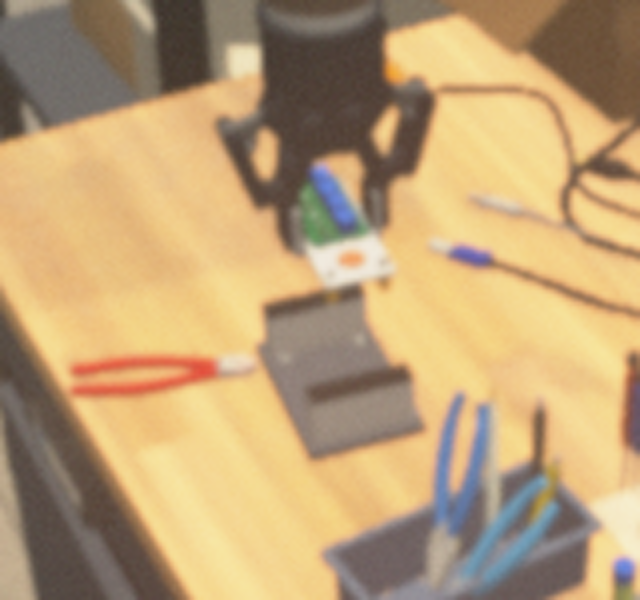

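Emit:
play_rows:
  plan: [0.5,-1.4,20,0,0,0,0,0,20,0,0,0,0,0,15,0,0,0,0,0,8,0,0,0,0,0,0,0,0,0,0,0,0,0,0,0]

```text
clock: 9.95
eef_pos: [0.4721, -0.0271, 0.0687]
tool_rot: [0.752, 0.659, 0.001, 0.001]
ft_force: [-0.4, 0.2, -1.3]
grip_width: 0.0438
```

Run:
```python
from h import *
delta([.4722,-.0266,.062],-7.4)
c=bot.camera("side"); cv2.imwrite("pics/s4.png",cv2.resize(c["frame"][160:280,220:340],None,fx=5,fy=5,interpolation=2))
```

```text
t 9.95 pos [ 0.4721 -0.0271  0.0687] th -7.51 tilt [ 1.9e-03 -1.0e-04 -1.0e+00] F [-0.4  0.2 -1.3] w 0.0438 q [-0.06  0.34 -0.35  0.88  0.    1.64]
shift mm [0.5 0.1 6.7] rotvec [ 0.0019 -0.0002 -0.0018]
```

View pics/s4.png

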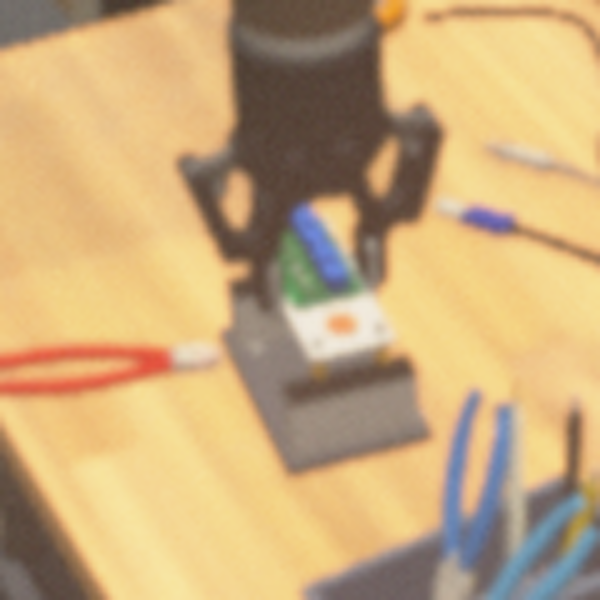

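Feet hang over the front rail (≈(320,365) and (385,352)), still a few mm above. Lower slowly.

Emit:
play_rows:
  plan: [0,0,3,0,0,0,0,0,2,0,0,0,0,0,1,0,0,0,0,0,0.5,0,0,0,0,0,0,0,0,0]

```text
clock: 10.62
eef_pos: [0.4711, -0.0271, 0.0618]
tool_rot: [0.752, 0.659, 0.0, 0.0]
ft_force: [-2.1, 0.1, 5.0]
grip_width: 0.0439
```

Emit:
play_rows:
  plan: [0,0,0,0,0,0,0,0,0,0,0,0,0,0,0,0,0,0,0,0,0,0,0,0]
  hand: 90

```text
clock: 11.12
eef_pos: [0.4712, -0.027, 0.0611]
tool_rot: [0.752, 0.659, -0.0, -0.0]
ft_force: [0.4, 0.3, 0.0]
grip_width: 0.0766
```

Run:
```python
from h import *
delta([.4722,-.0266,.25],-7.4)
c=bot.camera("wrist"); cv2.imwrite("pics/w5.png",c["frame"])
```

```text
t 11.12 pos [ 0.4712 -0.027   0.0611] th -7.5 tilt [-1.e-04  0.e+00 -1.e+00] F [0.4 0.3 0. ] w 0.0766 q [-0.06  0.35 -0.36  0.86  0.    1.64]
shift mm [   0.6    0.9 -188.9] rotvec [-0.0001  0.     -0.0018]
```

View pics/w5.png

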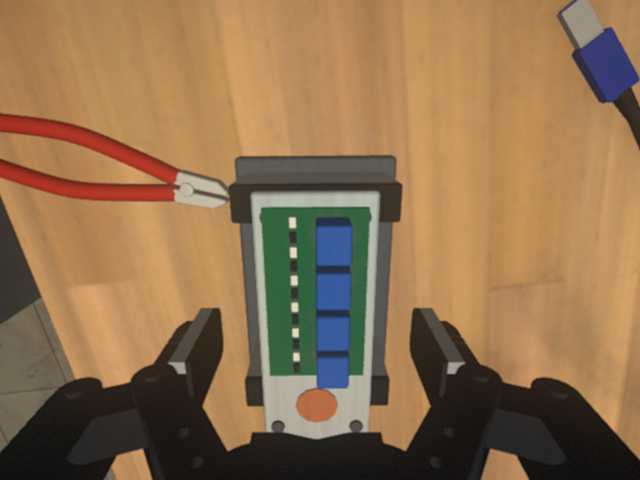

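Emit:
play_rows:
  plan: [0,0,-10,0,0,0,0,0,-20,0,0,0,0,0,-40,0,0,0,0,0,-40,0,0,0,0,0,-40,0,0,0,0,0,-40,0,0,0,0,0,0,0,0,0,0,0,0,0,0,0]

```text
clock: 12.18
eef_pos: [0.4709, -0.027, 0.2511]
tool_rot: [0.752, 0.659, -0.0, -0.0]
ft_force: [-0.4, -0.3, -0.1]
grip_width: 0.0769
```

```bash
cat > pad.py <<'E'
from h import *
def measure(c,m):
    b,g,r=[c["frame"][...,i].astype(int) for i in range(3)]
    k=cv2.erode(cv2.morphologyEx(m.astype(np.uint8),cv2.MORPH_CLOSE,np.ones((9,9))),np.ones((5,5)))>0
    cu=k&(r-b>60)&(r>g+35); n,l,s,ce=cv2.connectedComponentsWithStats(cu.astype(np.uint8))
    i=1+np.argmax(s[1:,4]); print("pad px",s[i],ce[i]); pad=onplane(c,ce[i],.065)[0]
    v,u=np.nonzero(m); P=onplane(c,np.c_[u,v],.064)[:,:2]*1000; rc=cv2.minAreaRect(P.astype(np.float32)); print("plate",rc)
    Q=cloud(c,l==i); print("pad",np.round(pad,4),"depth",np.round(np.median(Q,0),4)); return pad
E
python3 - <<'E'
from pad import *
delta([.535,-.20,.27],3.3)
c=bot.camera("wrist"); cv2.imwrite("pics/w6.png",c["frame"]); pickle.dump(c,open("w6.pkl","wb"))
r=bot.outline_of("module_grip","wrist"); m=r[0]["mask"]; print([k["p"] for k in r]); measure(c,m)
P=cloud(c,m); w=c["range_z"];
# plane fit of plate level
q=P[(P[:,2]>.058)&(P[:,2]<.068)]; A=np.c_[q[:,:2]-q[:,:2].mean(0),np.ones(len(q))]; print("plane",np.linalg.lstsq(A,q[:,2],rcond=None)[0])
E
```

```text
t 12.18 pos [ 0.4709 -0.027   0.2511] th -7.5 tilt [-0.  0. -1.] F [-0.4 -0.3 -0.1] w 0.0769 q [-0.06  0.18 -0.05  1.34  0.    1.64]
shift mm [-163.1   86.1  -18.9] rotvec [-0.     -0.     -0.1886]
[0.85]
pad px [308 243  19  18 264] [316.63636364 251.0719697 ]
plate ((471.99713134765625, -26.981277465820312), (112.70120239257812, 47.60233688354492), 82.8514633178711)
pad [ 0.4672 -0.0628  0.065 ] depth [ 0.4672 -0.0623  0.0665]
plane [-0.00352988  0.00594343  0.06599868]
```

View pics/w6.png

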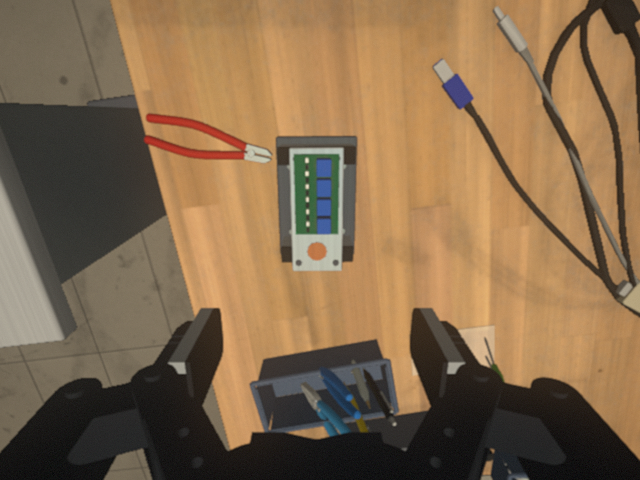

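```bash
python3 -c "
from h import *
delta([.494,-.347,.25],93.3)"
```

```text
t 12.28 pos [ 0.4703 -0.027   0.25  ] th -7.51 tilt [-2.6e-03  2.0e-04 -1.0e+00] F [-0.1  0.1 -0.2] w 0.0771 q [-0.06  0.18 -0.05  1.34  0.    1.64]
shift mm [-3.142e+02  6.530e+01 -1.000e-01] rotvec [-0.0021 -0.0022 -1.7595]
```

Emit:
play_rows:
  plan: [-39.3,8.2,0,0,0,0,-39.3,8.2,0,0,0,0,-39.3,8.2,0,0,0,0,-39.3,8.2,0,0,0,0,-39.3,8.2,0,0,0,0,-39.3,8.2,0,0,0,0,-39.3,8.2,0,0,0,0,-39.3,8.2,0,0,0,0,0,0,0,0,0,-0.176,0,0,0,0,0,-0.176,0,0,0,0,0,-0.176,0,0,0,0,0,-0.176,0,0,0,0,0,-0.176,0,0,0,0,0,-0.176,0,0,0,0,0,-0.176,0,0,0,0,0,-0.176,0,0,0,0,0,-0.176,0,0,0,0,0,-0.176,0,0,0,0,0,0,0,0,0,0,0,0]
  hand: 42

```text
clock: 14.78
eef_pos: [0.4949, -0.3471, 0.2503]
tool_rot: [-0.028, 1.0, 0.001, -0.001]
ft_force: [-0.1, 0.0, 0.2]
grip_width: 0.0358
```

Run:
```python
from h import *
delta([.494,-.347,.25],93.3)
c=bot.camera("wrist"); cv2.imwrite("pics/w7.png",c["frame"]); pickle.dump(c,open("w7.pkl","wb"))
M={}
for q in ["syringe_grip","stand","marker","bin_pliers","driver_cup"]:
    r=bot.outline_of(q,"wrist")
    for k in r[:2]:
        P=cloud(c,k["mask"]); print(q,round(k["p"],2),k["point"],k["mask"].sum(), np.round(np.percentile(P,[2,50,98],axis=0),3).tolist() if len(P) else None)
    if r: M[q]=r[0]["mask"]
pickle.dump(M,open("w7m.pkl","wb"))
if "stand" in M:
    P=cloud(c,M["stand"]); q=P[(P[:,2]>.044)&(P[:,2]<.056)]; print(cv2.minAreaRect((q[:,:2]*1000).astype(np.float32)))
if "syringe_grip" in M:
    P=cloud(c,M["syringe_grip"]); print(np.round(np.median(P[P[:,2]>.1],0),4))
```

```text
t 14.78 pos [ 0.4949 -0.3471  0.2503] th 93.2 tilt [-0.0015  0.001  -1.    ] F [-0.1  0.   0.2] w 0.0358 q [-0.61  0.45  0.33  1.45 -0.   -0.67]
shift mm [0.9 0.1 0.3] rotvec [ 0.0011 -0.0014 -0.0018]
stand 0.59 [241.6, 317.4] 5437 [[0.469, -0.366, 0.02], [0.526, -0.345, 0.051], [0.595, -0.322, 0.053]]
marker 0.88 [324.6, 316.7] 1110 [[0.568, -0.347, 0.047], [0.57, -0.341, 0.121], [0.58, -0.335, 0.156]]
bin_pliers 0.55 [175.8, 446.8] 17561 [[0.38, -0.284, 0.002], [0.457, -0.224, 0.046], [0.525, -0.19, 0.113]]
driver_cup 0.76 [309.3, 423.7] 5507 [[0.56, -0.26, 0.002], [0.58, -0.238, 0.013], [0.648, -0.198, 0.141]]
((534.7879028320312, -343.5559997558594), (130.4515838623047, 44.03215789794922), 3.5264461040496826)
```

View pics/w7.png

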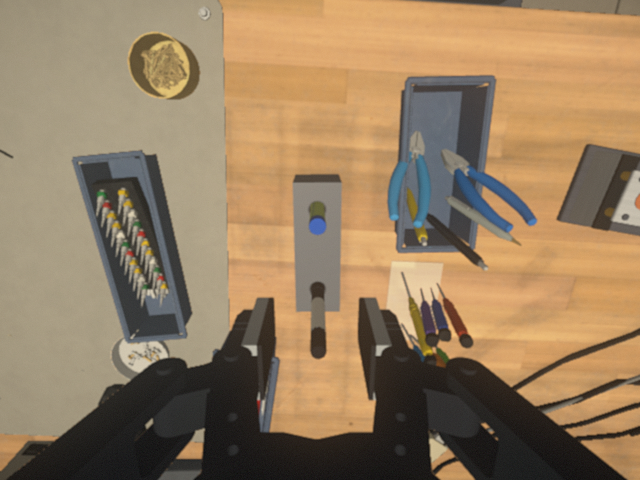

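Run:
```python
from h import *
c=pickle.load(open("w7.pkl","rb"))
b,g,r=[c["frame"][...,i].astype(int) for i in range(3)]
k=np.zeros((480,640),bool); k[190:245,295:340]=1
bl=k&(b-r>60); v,u=np.nonzero(bl); print(u.min(),u.max(),v.min(),v.max(),u.mean(),v.mean())
print(onplane(c,[u.mean(),v.mean()],.105), np.median(cloud(c,bl),0), cloud(c,bl)[:,2].max())
ye=k&(g-b>25)&(r-b>15); v,u=np.nonzero(ye); print(len(u),u.mean(),np.median(cloud(c,ye),0))
print(proj(c,[[.4949,-.346,.105],[.4949,-.346,.05]]))
cv2.imwrite("pics/w7c.png",cv2.resize(c["frame"][165:365,270:370],None,fx=4,fy=4)[:600])
delta([.4950,-.3462,.091],93.5)
```

```text
309 325 218 234 317.0787037037037 225.88888888888889
[[ 0.49485858 -0.34646785  0.105     ]] [ 0.49444092 -0.34648936  0.10653011] 0.1080631258501798
180 316.72222222222223 [ 0.48919165 -0.34681742  0.07021662]
[[317.67565827 225.97186801]
 [317.34753026 209.15669656]]
t 15.07 pos [ 0.4952 -0.3473  0.2512] th 93.31 tilt [ 1.e-04 -0.e+00 -1.e+00] F [ 0.2 -0.1 -0.3] w 0.0358 q [-0.61  0.45  0.33  1.45  0.   -0.67]
shift mm [1.000e-01 1.100e+00 1.602e+02] rotvec [-0.      0.0001 -0.0034]
```

View pics/w7c.png

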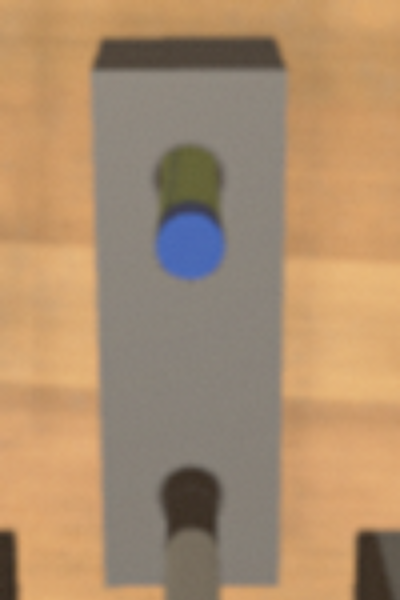

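Emit:
play_rows:
  plan: [0.2,1,30,0,0,-0.003,0,0,35,0,0,0,0,0,35,0,0,0,0,0,30,0,0,0,0,0,20,0,0,0,0,0,15,0,0,0,0,0,11,0,0,0,0,0,0,0,0,0,0,0,0,0,0,0]

```text
clock: 16.2
eef_pos: [0.4955, -0.3467, 0.0761]
tool_rot: [-0.031, 1.0, -0.0, 0.001]
ft_force: [0.5, 0.3, -0.3]
grip_width: 0.0357
```

Run:
```python
from h import *
delta([.4949,-.3463,.075],93.5)
c=bot.camera("wrist"); cv2.imwrite("pics/w8.png",c["frame"]); pickle.dump(c,open("w8.pkl","wb"))
```

```text
t 16.2 pos [ 0.4955 -0.3467  0.0761] th 93.5 tilt [ 1.3e-03 -9.0e-04 -1.0e+00] F [ 0.5  0.3 -0.3] w 0.0357 q [-0.61  0.56  0.03  1.04 -0.   -0.67]
shift mm [0.5 0.4 1.1] rotvec [-0.001   0.0012  0.0001]
```

View pics/w8.png

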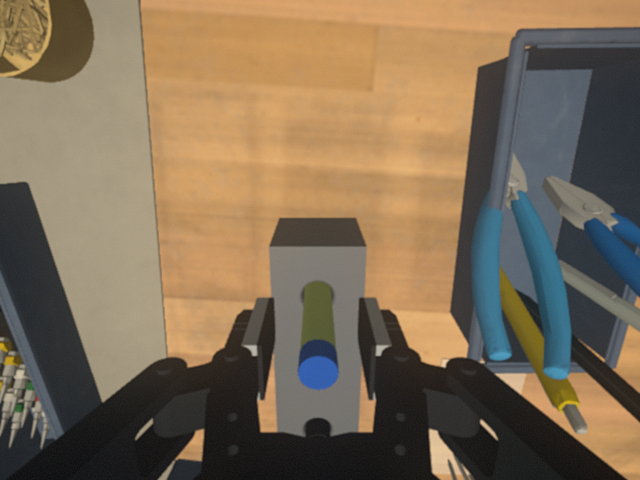

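Emit:
play_rows:
  plan: [0.3,0.3,0.8,0,0,0,0,0,0,0,0,0,0,0,0,0,0,0,0,0,0,0,0,0,0,0,0,0,0,0,0,0,0,0,0,0]
  hand: 0

```text
clock: 17.0
eef_pos: [0.495, -0.3462, 0.0751]
tool_rot: [-0.031, 1.0, -0.0, 0.001]
ft_force: [-0.2, 1.6, 6.0]
grip_width: 0.0112
```

Run:
```python
from h import *
delta([.4949,-.3463,.23],93.5)
c=bot.camera("wrist"); cv2.imwrite("pics/w9.png",c["frame"]); pickle.dump(c,open("w9.pkl","wb"))
```

```text
t 17.0 pos [ 0.495  -0.3462  0.0751] th 93.51 tilt [ 1.1e-03 -6.0e-04 -1.0e+00] F [-0.2  1.6  6. ] w 0.0112 q [-0.61  0.56  0.03  1.04  0.   -0.67]
shift mm [-1.000e-01 -2.000e-01 -1.549e+02] rotvec [-0.0006  0.001   0.0002]
```

View pics/w9.png

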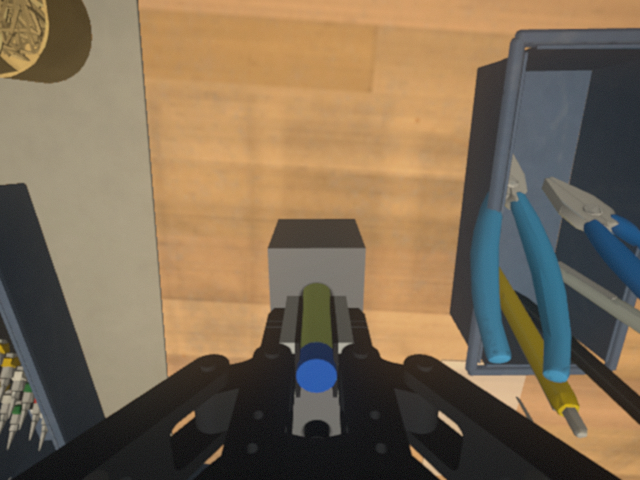

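Emit:
play_rows:
  plan: [0,0,-5,0,0,0,0,0,-10,0,0,0,0,0,-15,0,0,0,0,0,-20,0,0,0,0,0,-25,0,0,0,0,0,-30,0,0,0,0,0,-30,0,0,0,0,0,-30,0,0,0,0,0,-30,0,0,0,0,0,0,0,0,0,0,0,0,0,0,0]

```text
clock: 18.42
eef_pos: [0.4943, -0.3459, 0.2691]
tool_rot: [-0.031, 1.0, 0.0, -0.0]
ft_force: [-0.8, -0.6, -0.4]
grip_width: 0.0112
```

Run:
```python
from h import *
delta([.4673,-.0628,.27],93.5)
c=bot.camera("wrist"); cv2.imwrite("pics/w10.png",c["frame"]); pickle.dump(c,open("w10.pkl","wb"))
c=bot.camera("side"); cv2.imwrite("pics/s10.png",cv2.resize(c["frame"][100:340,240:480],None,fx=2.5,fy=2.5,interpolation=2)); pickle.dump(c,open("s10.pkl","wb"))
```

```text
t 18.43 pos [ 0.4943 -0.3459  0.2691] th 93.5 tilt [-5.e-04  2.e-04 -1.e+00] F [-0.8 -0.6 -0.4] w 0.0112 q [-0.61  0.45  0.37  1.49 -0.   -0.67]
shift mm [  9.6 284.2  -0.8] rotvec [ 0.0003 -0.0005  0.    ]
```

View pics/w10.png

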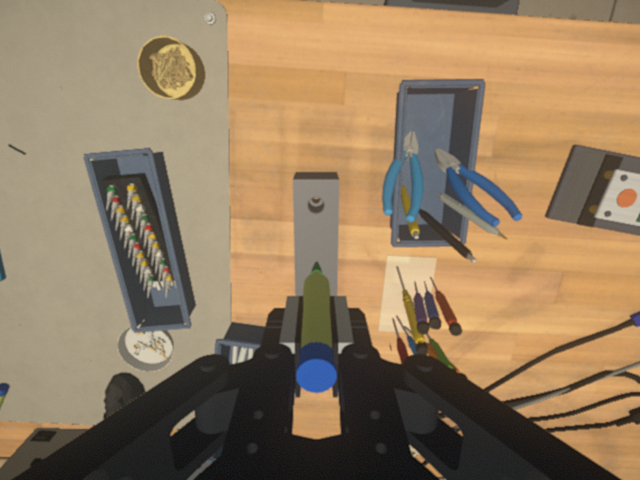

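View pics/s10.png

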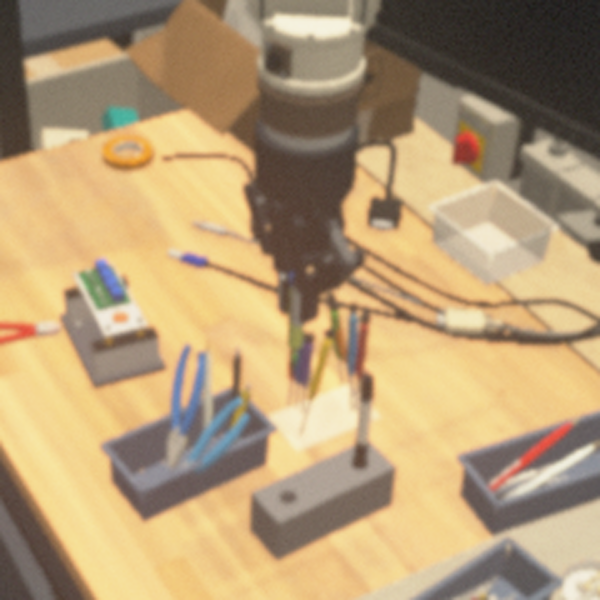

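Run:
```python
from h import *
c=pickle.load(open("w10.pkl","rb"))
x,y,z=.4943,-.3459,.2691
for a in (.065,.070,.075): print(a,proj(c,[[x,y,z-a]]))
print("cap top",proj(c,[[x,y,z+.030]]))
cv2.imwrite("pics/w10c.png",cv2.resize(c["frame"][250:400,270:370],None,fx=4,fy=4,interpolation=2))
```

```text
0.065 [[316.53719938 265.03951408]]
0.07 [[316.52162735 261.79041793]]
0.075 [[316.50671701 258.67938188]]
cap top [[317.06006662 374.13552527]]
```

View pics/w10c.png

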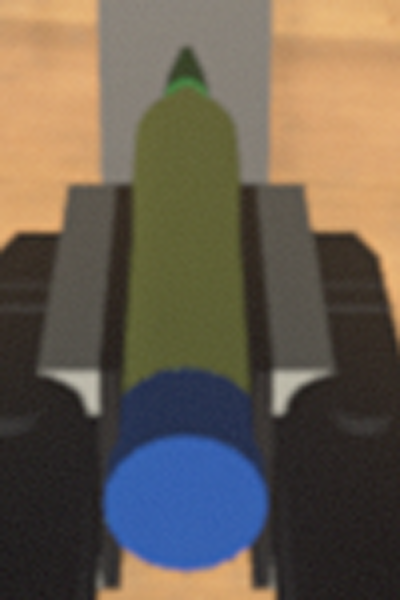

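Emit:
play_rows:
  plan: [1.2,35.5,0,0,0,0,1.2,35.5,0,0,0,0,1.2,35.5,0,0,0,0,1.2,35.5,0,0,0,0,1.2,35.5,0,0,0,0,1.2,35.5,0,0,0,0,1.2,35.5,0,0,0,0,1.2,35.5,0,0,0,0,0,0,0,0,0,0,0,0,0,0,0,0,0,0,30,0,0,0,0,0,30,0,0,0,0,0,25,0,0,0,0,0,10,0,0,0,0,0,0,0,0,0,0,0,0,0,0,0]

```text
clock: 20.52
eef_pos: [0.4685, -0.0636, 0.1754]
tool_rot: [-0.03, 1.0, -0.0, 0.001]
ft_force: [-0.1, 0.2, 0.0]
grip_width: 0.0112
```

Run:
```python
from pad import *
delta([.4673,-.0628,.1411],93.5)
c=bot.camera("wrist"); cv2.imwrite("pics/w11.png",c["frame"]); pickle.dump(c,open("w11.pkl","wb"))
o=bot.get_obs(); print(o["eef_pos"],proj(c,[o["eef_pos"]-[0,0,.0701]]),proj(c,[[.4673,-.0628,.065]]))
```

```text
t 20.52 pos [ 0.4685 -0.0636  0.1754] th 93.47 tilt [ 1.9e-03 -3.0e-04 -1.0e+00] F [-0.1  0.2  0. ] w 0.0112 q [-0.13  0.23 -0.19  1.15 -0.   -0.2 ]
shift mm [ 1.2  0.9 34.3] rotvec [-0.0004  0.0019 -0.0004]
[ 0.46851988 -0.06348122  0.17551526] [[316.85127081 261.62927186]] [[317.83771984 238.04233781]]
```

View pics/w11.png

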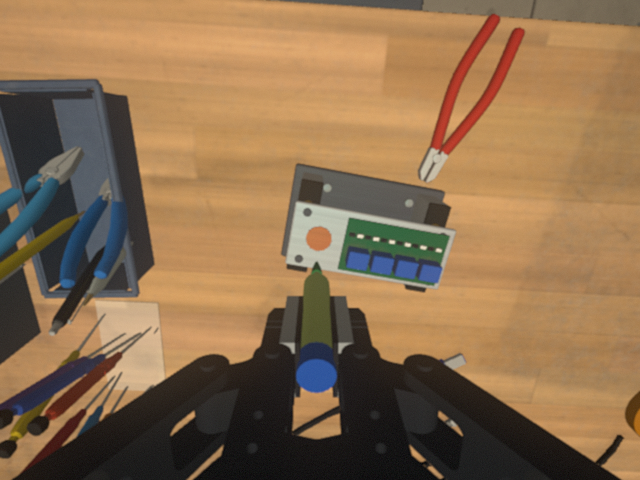

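Run:
```python
from pad import *
c=pickle.load(open("w11.pkl","rb"))
m=np.zeros((480,640),bool); m[222:254,302:336]=1
measure(c,m)
```

```text
pad px [306 227  25  24 479] [318.2651357  238.38830898]
plate ((467.36541748046875, -62.30988311767578), (22.555315017700195, 23.122238159179688), 3.479757308959961)
pad [ 0.4675 -0.0625  0.065 ] depth [ 0.4671 -0.0625  0.0664]
```

Emit:
play_rows:
  plan: [1.1,0.9,10,0,0,0,0,0,10,0,0,0,0,0,7,0,0,0,0,0,3,0,0,0,0,0,0,0,0,0,0,0,0,0,0,0,0,0,0,0,0,0]

```text
clock: 21.45
eef_pos: [0.4667, -0.0624, 0.1447]
tool_rot: [-0.031, 1.0, -0.0, 0.0]
ft_force: [-0.3, -0.0, -0.6]
grip_width: 0.0112
```

Run:
```python
from pad import *
delta([.4674,-.0627,.1411],93.5)
c=bot.camera("wrist"); cv2.imwrite("pics/w12.png",cv2.resize(c["frame"][180:330,240:440],None,fx=4,fy=4,interpolation=2)); pickle.dump(c,open("w12.pkl","wb"))
o=bot.get_obs(); print(o["eef_pos"],proj(c,[o["eef_pos"]-[0,0,.0701]]),proj(c,[[.4674,-.0627,.065]]))
c=bot.camera("side"); cv2.imwrite("pics/s12.png",cv2.resize(c["frame"][180:260,230:330],None,fx=7,fy=7,interpolation=2)); pickle.dump(c,open("s12.pkl","wb"))
print(proj(c,[o["eef_pos"]-[0,0,.0701]]),proj(c,[[.4674,-.0627,.065]]))
```

```text
t 21.45 pos [ 0.4667 -0.0624  0.1447] th 93.51 tilt [ 6.e-04 -1.e-04 -1.e+00] F [-0.3 -0.  -0.6] w 0.0112 q [-0.13  0.25 -0.25  1.07  0.   -0.19]
shift mm [-0.6 -0.4  3.6] rotvec [-0.0001  0.0006  0.0001]
[ 0.46670427 -0.06234509  0.1446742 ] [[316.70588222 261.48724447]] [[316.02877979 256.66844165]]
[[287.1379799  223.33448927]] [[287.59462838 226.26052481]]
```

View pics/w12.png

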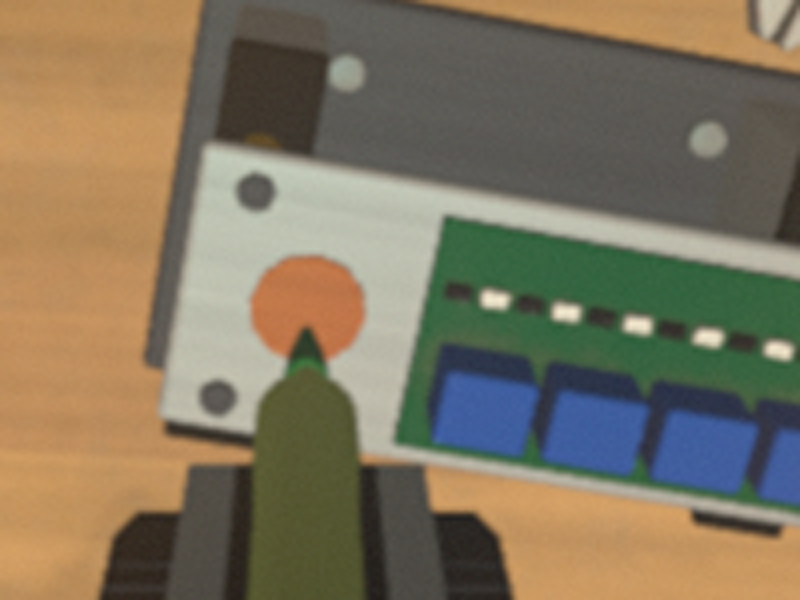

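View pics/s12.png

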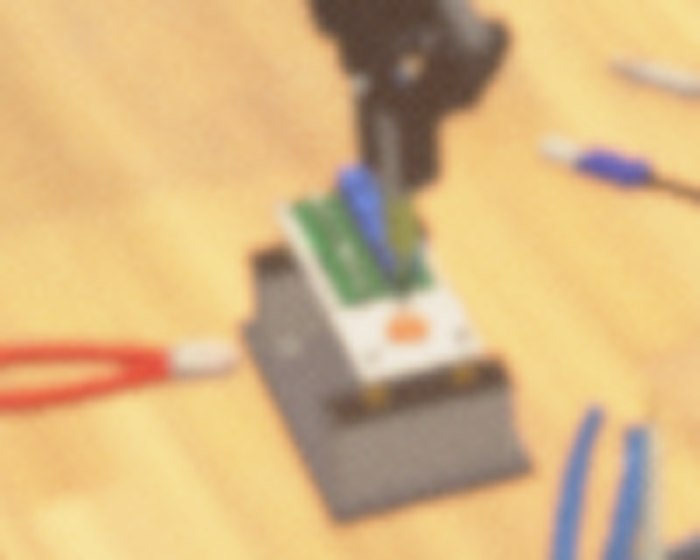

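Run:
```python
from pad import *
c=pickle.load(open("s12.pkl","rb"))
im=c["frame"][200:240,270:310]; im=cv2.resize(im,None,fx=14,fy=14,interpolation=cv2.INTER_CUBIC)
cv2.imwrite("pics/s12c.png",im)
m=np.zeros((480,640),bool); m[218:236,276:300]=1; 
b,g,r=[c["frame"][...,i].astype(int) for i in range(3)]
measure(c,m)
c=pickle.load(open("w12.pkl","rb")); z=c["range_z"]
for v in range(256,290,3): 
    k=np.zeros((480,640),bool); k[v,315:319]=1; P=cloud(c,k); print(v,np.round(np.median(P,0),4))
```

```text
pad px [285 224   6   5  21] [287.47619048 226.38095238]
plate ((467.0625305175781, -61.460147857666016), (70.70343017578125, 59.77226257324219), 63.174537658691406)
pad [ 0.4669 -0.063   0.065 ] depth [ 0.4669 -0.064   0.0653]
256 [ 0.4665 -0.0625  0.0662]
259 [ 0.4685 -0.0624  0.0661]
262 [ 0.4683 -0.0625  0.0716]
265 [ 0.4642 -0.0626  0.0861]
268 [ 0.464  -0.0627  0.0908]
271 [ 0.4644 -0.0626  0.0939]
274 [ 0.4603 -0.0629  0.1071]
277 [ 0.4603 -0.0629  0.1108]
280 [ 0.4605 -0.0629  0.1139]
283 [ 0.4601 -0.0627  0.1182]
286 [ 0.4602 -0.0629  0.1213]
289 [ 0.4603 -0.0629  0.1241]
```

View pics/s12c.png

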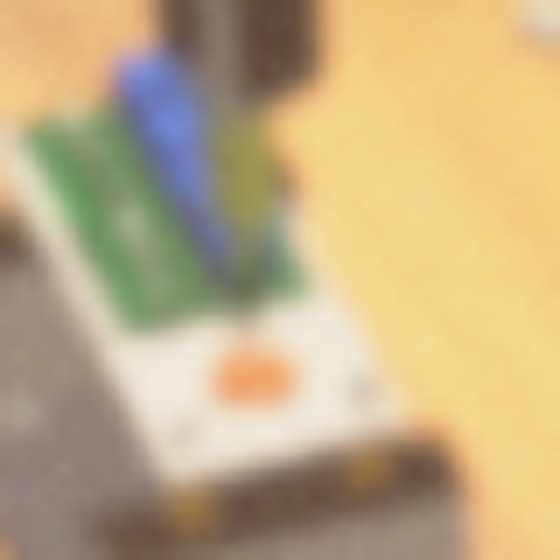

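Emit:
play_rows:
  plan: [-0.5,0,2,0,0,0,0,0,1.5,0,0,0,0,0,0,0,0,0,0,0,0,0,0,0,0,0,0,0,0,0,0,0,0,0,0,0]

```text
clock: 22.3
eef_pos: [0.467, -0.0623, 0.1409]
tool_rot: [-0.031, 1.0, -0.0, 0.0]
ft_force: [0.0, 0.8, 0.1]
grip_width: 0.0114
```

Run:
```python
from pad import *
delta([.4672,-.0625,.1411],93.5)
c=bot.camera("wrist"); cv2.imwrite("pics/w13.png",cv2.resize(c["frame"][180:330,240:440],None,fx=4,fy=4,interpolation=2))
o=bot.get_obs(); print(o["eef_pos"],proj(c,[o["eef_pos"]-[0,0,.0701]]),proj(c,[[.4672,-.0625,.065]]))
c=bot.camera("side"); cv2.imwrite("pics/s13.png",cv2.resize(c["frame"][130:330,200:440],None,fx=3,fy=3,interpolation=2))
```

```text
t 22.3 pos [ 0.467  -0.0623  0.1409] th 93.51 tilt [ 1.e-04 -0.e+00 -1.e+00] F [0.  0.8 0.1] w 0.0114 q [-0.13  0.26 -0.25  1.06 -0.   -0.19]
shift mm [-0.2 -0.2 -0.2] rotvec [-0.      0.0001  0.0001]
[ 0.467025   -0.06230111  0.14094637] [[316.65409301 261.63289773]] [[316.28922081 258.25994778]]
```

View pics/w13.png

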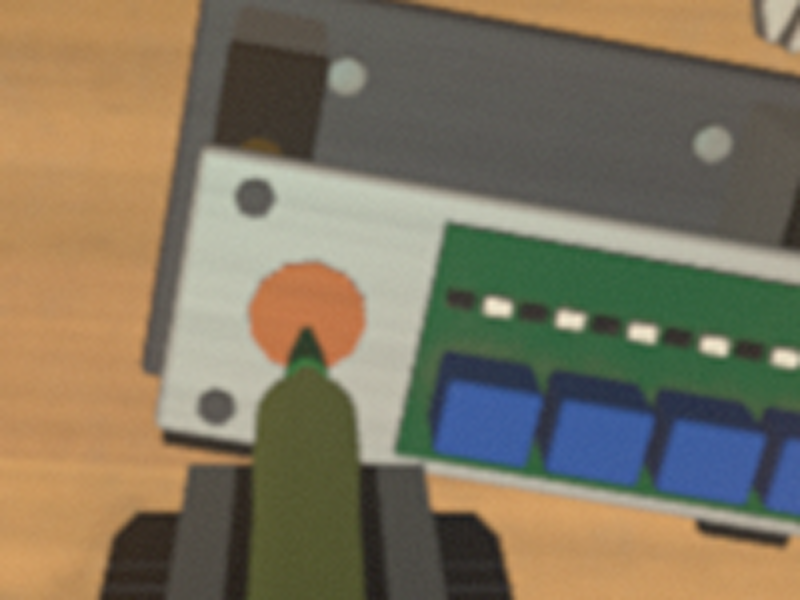

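View pics/s13.png

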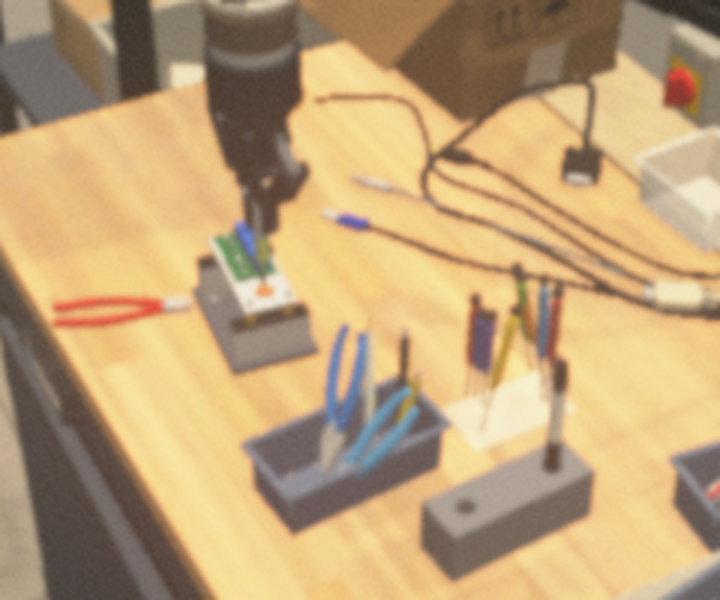

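The wrist view shows the nozzle at about (316.7, 262) in front of the pad centre at about (317, 258.5), which fits a gap of about 6 mm with the nozzle centred. In the side view the row, stand and marker look undisturbed. I'm handing the job in.

```bash
python3 -c "
from h import *
bot.job_done(); o=bot.get_obs(); print(o['clock'],o['eef_pos'],o['ft_force'])"
```

```text
the job is handed in; nothing more can be done
the job is handed in; nothing more can be done
```

The job is handed in after 22.3 s, and the arm is still holding the syringe above the pad. No verdict was reported.

- **Module:** It was set on the rails and released at a light contact of about 6 N. It sits about level, centred within about 1 mm and lined up with the holder. The pad measured at about (0.467, −0.0625) m.
- **Syringe:** I drew it straight out of the stand and carried it over the pliers bin with its nozzle about 0.20 m above the worktop, so well clear of the tools. It is upright over the pad.
- **Last checks:** By the measured pose, the nozzle is within about 0.3 mm of my best pad position, and about 6 mm above the pad. There were no contact forces on the way in. The other things looked unmoved in the last side picture.
- **Disagreements:** My four readings of the pad position differ by up to about 1 mm, across the wrist and side cameras. The wrist depth puts the pad 1.5 mm higher than its nominal 65 mm, but the side depth gives 65.3 mm. I went by the nominal height, so if the wrist is right the gap is nearer 4.5 mm.
- **Not checked:** The state could not be read back after handing in, because the interface had already closed.

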